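# Release the bench press and hold a glued stone under pressure

### The job

The brooch in the blue bench press has a freshly glued stone that must be kept under pressure. Flip the red safety catch all the way back, away from the lever's black grip, and only then take the lever by its black grip and pull it down smoothly to its stop, so that the foot presses the stone; finish while still holding it down, because the spring lifts the lever as soon as it is let go. The brooch stays in its nest, and the jar, tray and hammer beside the press stay where they are.

Things in the scene. Friction and masses are not known exactly. Their poses are not given: they have to be found in the camera images.
- press: blue C-frame bench hand press, bolted down. Origin: centre of the underside of its base (210 x 110 x 20 mm). -x is its front, where the lever points; +y is the catch's side; z up. In its frame (mm): column x 43 to 95, y -25 to 25; head x -45 to 95, y -25 to 25, z 135 to 185; cheeks at the lever's pivot x 42 to 94, y -23 to 23, up to z 226. Place and yaw differ in each episode.
- lever (a joint): angle of the hand lever, rad. 0: up, rising 0.49 rad (28 deg) above level towards the front; 0.62: down at its stop, 0.13 rad below level. A return spring lifts it: about 2 N at the grip when up, about 12 N at the stop. While the catch is engaged it gives only 0.02 to 0.04 rad. Slower than 2 rad/s counts as smooth.
- lever_grip (a point): where to take the lever: on the axis of its round black rubber grip (26 mm diameter, from 167 to 267 mm from the lever's hinge), 220 mm from the hinge. Lever up: 194 mm in front of the hinge and 308 mm above the bench; down: 218 mm in front and 176 mm above the bench. Frame at lever 0: as the press's; it turns with the lever.
- lever_hinge (a point): the lever's hinge, at x 60, y 0, z 205 mm in the press's frame; the hinge axis is the press's y axis. The steel lever arm is 12 mm wide (y) and 18 mm high; a steel pin of 8 mm stands out of its +y side, 125 mm from the hinge, and rests over the catch.
- grip: the lever's black rubber grip (see lever_grip), the part to be held. Its origin lies at the lever's hinge.
- catch (a joint): angle of the red safety catch, rad. 0: upright, its shoulder stands under the lever's pin and blocks the lever; it is flipped by tipping it back (its tab moves towards the press's +x and down) to 1.25 at its stop. It stays where it is left; friction about 1 N at the tab.
- catch_tab (a point): middle of the front face of the catch's red thumb tab, 100 mm from the catch's hinge. The tab is 30 mm wide (28 to 58 mm from the press's middle plane along y), 6 mm thick (x) and 35 mm high; upright, its top lies 313 mm above the bench, 18 mm above this point. Beside it the lever arm takes up y -6 to 6 mm.
- catch_hinge (a point): the catch's hinge, at x -45, y 28, z 195 mm in the press's frame; its axis is the press's y axis.
- foot: pressure foot under the ram: black rubber pad, 26 mm diameter; origin at the centre of its underside, 87 mm above the bench when the lever is up. It comes down 75 mm per rad of lever, meets the stone at about lever 0.55, and is then pushed back into the ram against a spring (5 N at first touch, about 18 N at the lever's stop).
- nest_mid (a point): centre of the floor of the round recess, 37 mm in diameter and 4 mm deep, in the white nest under the ram; 36 mm above the bench.
- brooch: round steel brooch, 34 mm in diameter and 4 mm thick, with a blue domed stone (25 mm across, 6 mm high) on it; origin at the centre of its underside. It lies loose in the nest.
- jar: bystander: amber glass jar with a pale label and a black cap, 52 mm in diameter, 65 mm high, standing beside the press; origin at the centre of its underside
- tray: bystander: aluminium parts tray, 120 x 90 x 22 mm, holding small brass settings fixed in it, beside the press; origin at the centre of its underside
- hammer: bystander: bench hammer, 240 mm long, 26 mm thick, lying beside the press with its steel head to its +x; origin at the middle of its length, on the bench

How it is judged:
By the outcome, as a careful person would: the job done as asked, in the order asked, and still so for the second after the job is handed in, while the arm keeps its last pose, push and grip.
It also fails if it takes over 45 s, if anything falls off the work surface, if the arm or the gripper's body presses on something with over 40 N, if the wrist force passes 120 N, or if a joint passes its speed limit or range.

### The arm

A 7-joint arm with a two-finger parallel gripper is mounted at the origin on the work surface. World frame = base frame: x ahead of the robot, y to its left, z up, the work surface at z = 0. Lengths are in m, angles in rad, forces in N, time in s.
With the tool pointing down it reaches from about 0.425 to 0.925 m from the base axis. Payload 6.8 kg.
Tool frame: the origin (TCP) lies at the very end of the fingers, on their centre line; the grasp point (between the pads) lies 19 mm behind it; z points along the fingers, y is the line along which they close (so a half turn about z gives the same grasp; the last joint's range is limited). The gripper opens to 85 mm and grips with 20 to 120 N. Pads are 22 mm wide; open, the fingers measure 114 mm over their backs; the gripper's body (76 mm by 85 mm) begins 54 mm behind the grasp point. The pads swing forward as they close: fully open they stand 13 mm farther back than shut.
Start: joints at [1.046, 0.477, 0.022, 1.555, -0.011, 1.109, -0.083], TCP at [0.273, -0.617, 0.231] pointing down, gripper open.
Joint ranges: [-2.96, 2.96], [-0.34, 2.1], [-1.41, 1.46], [0.24, 2.44], [-1.37, 4.51], [0.17, 1.92], [-2.96, 2.96]. Speed limits (rad/s): [2.39, 2.39, 3.14, 3.14, 3.14, 3.14, 3.14].

### API

Orientations are given as a unit quaternion [w, x, y, z].
In Python, from station import get_obs, read_camera, hand_in gives the robot as it stands.
- The arm moves only by the tool arm_command, never from a script. Its argument "commands" is one flat list of numbers, 7 for each row, row after row: the shift along the tool's x, y, z in m, then the turn, a rotation vector about the tool's x, y, z in degrees, then the opening, from 0 (shut) to 1 (fully open). In form: [tx, ty, tz, rx, ry, rz, fingers, tx, ty, tz, rx, ry, rz, fingers, ...]. A call has 1 to 8 rows; each row is the pose to reach, as a shift and turn from the pose commanded when the call began, along the tool's axes at that moment; what a row does not reach only later rows make up. A row lasts 1/10 s, in which the tool goes at most 50 mm and 8.59 degrees, less where a joint would pass 70% of its speed; a pose out of reach is approached as far as the arm can. A call with a gripper value outside its range is refused whole. The fingers move at their own pace and stop on an object; "force" is the grip in N (left out, the last holds). Time passes only in rows, so rows that repeat a pose let the fingers close. It gives the time, the measured TCP pose, the force, the opening and the grip force at its end, in the units of the state.
- get_obs(): the state, without advancing time (a new reading comes with each control period).
- read_camera(name): name is "scene" or "side" or "wrist"; returns a dict with "img" (384x512x3 uint8, red, green, blue), "camera_matrix" (3x3 intrinsics, pixels), "pose" (4x4, takes a point from camera to world coordinates). Camera axes: x right, y down, z forward; pixel columns grow to the right and rows downward; lengths in m; the calibration is good to about 2 mm. A picture is of the moment at which its call begins. There is no depth.
- hand_in(): hands the job in; it is judged then, once.
The state is a dict: "t": time; "q": joint angles; "joint_vel": joint speeds; "joint_torque": joint torques, N m; "eef_pos": TCP position; "tool_rot": TCP orientation; "contact_force": force on the tool from outside, world axes, zero at the start; "torque": the same for the moment, N m; "gripper_width": opening from 0.0 (shut) to 1.0 (fully open); "grasp_force": force on a finger pad.
Only numpy, scipy, OpenCV 4.12 (cv2) and the standard library are available. Lean on these libraries where they do the work, as an engineer would, in place of code of your own. Each camera call takes 0.05 s, during which the arm holds its last target. There are 200 camera calls.

## Working session

There is one attempt and no reset: what is moved stays moved. The work goes in short steps, Python scripts to look and compute and a tool call to move; the robot and the scene stay as the last step left them, time stands still between calls to the robot, and variables do not carry over. Pictures are saved under pics/ and viewed, at most 10 in all, crops included, and the job is handed in when it is done.

Besides the shell and the picture viewer there is one more tool, called after ">>>" in YAML: its name, and indented under it one key for each argument. arm_command: Moves the arm, as the interface text tells. Its arguments: {"type":"object","properties":{"commands":{"type":"array","items":{"type":"number"}},"force":{"type":"number"}},"required":["commands"]}

```bash
mkdir -p pics
python3 - <<'E'
from station import *
import cv2,numpy as np
o=get_obs();print(o['t'],o['eef_pos'],o['tool_rot'],o['gripper_width'])
for n in('scene','side'):
    c=read_camera(n);cv2.imwrite(f'pics/{n}1.png',c['img'][...,::-1]);np.savez(f'{n}1.npz',**c)
    print(n,c['camera_matrix'].round(1).tolist(),c['pose'].round(3).tolist())
E
```

```text
0.0 [ 0.27299865 -0.61666918  0.23031624] [-8.97951726e-04  9.78366322e-01  2.06877910e-01 -2.54507734e-04] 1.00290351055662
scene [[431.0, 0.0, 259.3], [0.0, 431.0, 196.6], [0.0, 0.0, 1.0]] [[-0.25, 0.797, -0.55, 1.177], [0.968, 0.207, -0.14, 0.305], [0.002, -0.568, -0.823, 1.092], [0.0, 0.0, 0.0, 1.0]]
side [[348.1, 0.0, 254.1], [0.0, 348.1, 190.7], [0.0, 0.0, 1.0]] [[0.917, 0.233, -0.325, 0.854], [0.4, -0.53, 0.748, -0.435], [0.002, -0.816, -0.579, 0.673], [0.0, 0.0, 0.0, 1.0]]
```

View pics/scene1.png

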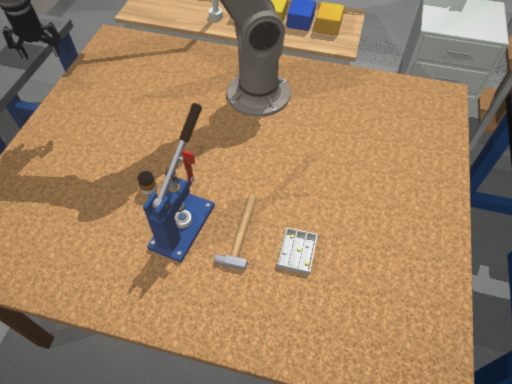

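View pics/side1.png

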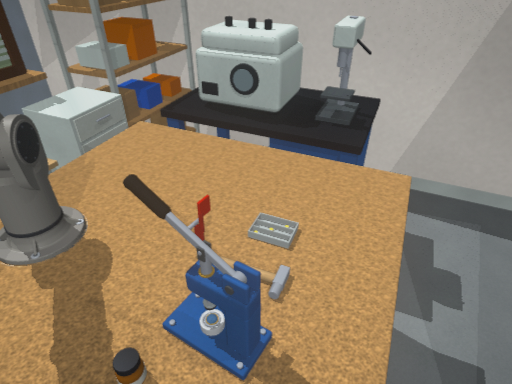

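The lever points towards the robot, with the catch on its far side in the side view. I'll zoom in to pick points.

Run:
```python
import cv2,numpy as np
a=cv2.imread('pics/scene1.png')[95:265,130:260]; b=cv2.imread('pics/side1.png')[165:375,115:285]
a=cv2.resize(a,None,fx=3,fy=3,interpolation=2)[:510]; b=cv2.resize(b,None,fx=2.4,fy=2.4,interpolation=2)
h=max(a.shape[0],b.shape[0]);p=lambda i:cv2.copyMakeBorder(i,0,h-i.shape[0],0,0,0)
cv2.imwrite('pics/z1.png',np.hstack([p(a),p(b)]));print(a.shape,b.shape)
```

```text
(510, 390, 3) (504, 408, 3)
```

View pics/z1.png

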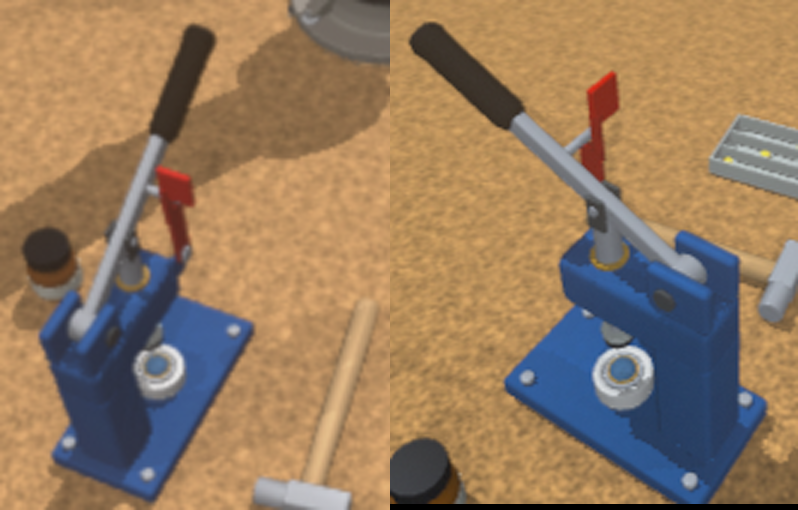

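```bash
cat > h.py <<'E'
import numpy as np
from scipy.optimize import least_squares
from scipy.spatial.transform import Rotation as R
C={n:dict(np.load(f'{n}1.npz')) for n in('scene','side')}
def proj(n,P):
    c=C[n];T=np.linalg.inv(c['pose']);p=P@T[:3,:3].T+T[:3,3];p=p@c['camera_matrix'].T;return p[:,:2]/p[:,2:]
def W(v,P):
    P=np.atleast_2d(P)/1000.;c,s=np.cos(v[2]),np.sin(v[2])
    return P@np.array([[c,s,0],[-s,c,0],[0,0,1]])+[v[0],v[1],0]
def L(r,a=0): return [60-r*np.cos(.49-a),0,205+r*np.sin(.49-a)]
E
python3 - <<'E'
from h import *
S=[([-105,55,20],253,323),([105,55,20],152,488),([105,-55,20],53,455),(L(264),200,32),(L(167),163,136),([-28,0,0],0,0)][:5]
D=[([-105,-55,20],507,383),([105,-55,20],693,497),([105,55,20],766,403),(L(264),428,38),(L(167),511,118)]
ps=np.array([s[0] for s in S],float);us=np.array([[130+s[1]/3,95+s[2]/3] for s in S])
pd=np.array([s[0] for s in D],float);ud=np.array([[115+(s[1]-390)/2.4,165+s[2]/2.4] for s in D])
f=lambda v:np.r_[(proj('scene',W(v,ps))-us).ravel(),(proj('side',W(v,pd))-ud).ravel()]
best=min((least_squares(f,[.7,-.3,y],loss='soft_l1') for y in(-1,0,1,2,3)),key=lambda r:r.cost)
print(best.x,best.fun.round(1))
v=best.x;np.save('v.npy',v)
for n,p in dict(grip=L(220),gripdown=L(220,.62),gripend=L(267),tab=[-48,43,295],catchh=[-45,28,195],jarish=[0,-90,0]).items():
    w=W(v,p);print(n,w.round(3),proj('scene',w).round(0),proj('side',w).round(0))
from station import get_obs
o=get_obs();print(R.from_quat(np.roll(o['tool_rot'],-1)).as_matrix().round(3))
E
```

```text
[ 0.60820793 -0.07196882 -0.15069794] [ 0.4 -1.  -0.2  2.5 -1.7 -0.6  0.4 -0.3 -1.2  0.7 -3.8 -2.7  1.1  3.4
  0.2 -2.8 -3.1 -2.6  1.1 -0. ]
grip [[ 0.476 -0.052  0.309]] [[191. 122.]] [[145. 194.]]
gripdown [[ 0.452 -0.048  0.176]] [[201. 149.]] [[148. 243.]]
gripend [[ 0.435 -0.046  0.331]] [[197. 104.]] [[127. 177.]]
tab [[ 0.567 -0.022  0.295]] [[190. 154.]] [[199. 204.]]
catchh [[ 0.568 -0.038  0.195]] [[190. 178.]] [[200. 250.]]
jarish [[ 0.595 -0.161  0.   ]] [[156. 216.]] [[188. 367.]]
[[ 0.914  0.405 -0.001]
 [ 0.405 -0.914  0.001]
 [-0.    -0.002 -1.   ]]
```

```bash
cat >> h.py <<'E'
def rel(v,targets,pitch=0,base=None):
    """targets press-frame mm (x,y,z) of TCP, tool x along press x; pitch deg list about press y"""
    from station import get_obs
    o=get_obs();R0=R.from_quat(np.roll(o['tool_rot'],-1));p0=o['eef_pos']
    for k,t in enumerate(targets):
        w=W(v,t[:3])[0];pt=t[3] if len(t)>3 else 0
        Rt=R.from_euler('z',v[2])*R.from_euler('y',pt,degrees=True)*R.from_euler('x',180,degrees=True)
        print(t,w.round(3),'rel',R0.inv().apply(w-p0).round(4),(R0.inv()*Rt).as_rotvec(degrees=True).round(1))
E
python3 - <<'E'
from h import *
v=np.load('v.npy')
rel(v,[(-87,45,420),(-87,45,300)])
print(W(v,[(-134,0,309)]))
E
```

```text
(-87, 45, 420) [ 0.529 -0.014  0.42 ] rel [ 0.4778 -0.4474 -0.1889] [-0.1  0.  32.5]
(-87, 45, 300) [ 0.529 -0.014  0.3  ] rel [ 0.4778 -0.4473 -0.0689] [-0.1  0.  32.5]
[[ 0.47572661 -0.05185164  0.309     ]]
```

>>> arm_command:
  commands: [0,0,-0.05,0,0,8,0,0.02,-0.02,-0.09,0,0,16,0,0.05,-0.05,-0.13,0,0,24,0,0.085,-0.08,-0.16,0,0,32.5,0,0.12,-0.11,-0.189,0,0,32.5,0,0.155,-0.145,-0.189,0,0,32.5,0,0.19,-0.18,-0.189,0,0,32.5,0,0.225,-0.21,-0.189,0,0,32.5,0]

```text
t: 0.9
eef_pos: [0.3898, -0.3417, 0.4206]
tool_rot: [0.0, 0.997, -0.075, 0.0]
contact_force: [0.9, 0.7, -0.3]
gripper_width: 0.002
grasp_force: 0.0
```

Run:
```python
from h import *
rel(np.load('v.npy'),[(-87,45,420)])
```

```text
(-87, 45, 420) [ 0.529 -0.014  0.42 ] rel [ 0.0884 -0.3445  0.0005] [ 0. -0. -0.]
```

>>> arm_command:
  commands: [0.011,-0.043,0,0,0,0,0,0.022,-0.086,0,0,0,0,0,0.033,-0.129,0,0,0,0,0,0.044,-0.172,0,0,0,0,0,0.055,-0.215,0,0,0,0,0,0.066,-0.258,0,0,0,0,0,0.077,-0.301,0,0,0,0,0,0.08,-0.32,0,0,0,0,0]

```text
t: 1.7
eef_pos: [0.5174, -0.0344, 0.4197]
tool_rot: [-0.001, 0.997, -0.072, -0.0]
contact_force: [-0.3, 0.2, -0.6]
gripper_width: -0.001
grasp_force: 0.0
```

Run:
```python
from h import *
from station import *
import cv2
rel(np.load('v.npy'),[(-87,45,420)])
c=read_camera('wrist');np.savez('wrist1.npz',**c);cv2.imwrite('pics/w1.png',c['img'][...,::-1])
C['wrist']=c;v=np.load('v.npy')
for p in ([-45-3,28,313],[-48,58,313],[-48,43,295],L(267),L(167),[-105,55,20],[-105,-55,20]):print(np.round(p),proj('wrist',W(v,p)).round(0))
```

```text
(-87, 45, 420) [ 0.529 -0.014  0.42 ] rel [ 0.0085 -0.0214 -0.0002] [-0.1  0.   0.3]
[-48  28 313] [[250. 139.]]
[-48  58 313] [[217. 139.]]
[-48  43 295] [[235. 136.]]
[-176.    0.  331.] [[277. 267.]]
[-87.   0. 284.] [[276. 172.]]
[-105   55   20] [[239. 147.]]
[-105  -55   20] [[293. 147.]]
```

View pics/w1.png

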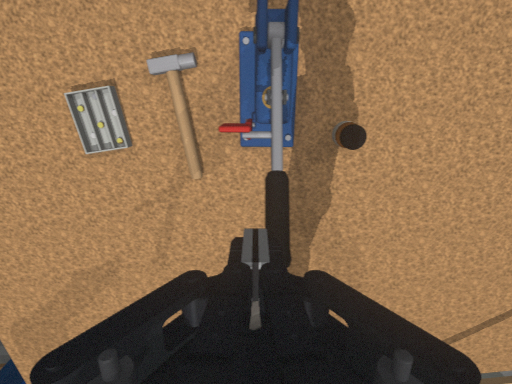

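The wrist view confirms the fit: base corners are at (240,147) and (293,147), both as predicted. The tab sits at columns 219–250, row ~132, so its front face is at about x -42. Next I go down in front of the tab.

Run:
```python
from h import *
rel(np.load('v.npy'),[(-78,45,420),(-78,45,296)])
```

```text
(-78, 45, 420) [ 0.538 -0.016  0.42 ] rel [ 0.0176 -0.0194 -0.0003] [-0.1  0.   0.5]
(-78, 45, 296) [ 0.538 -0.016  0.296] rel [ 0.0177 -0.019   0.1237] [-0.1  0.   0.5]
```

>>> arm_command:
  commands: [0.017,-0.021,0.0,0,0,0,0,0.017,-0.021,0.03,0,0,0,0,0.017,-0.021,0.06,0,0,0,0,0.017,-0.021,0.09,0,0,0,0,0.017,-0.021,0.115,0,0,0,0,0.017,-0.021,0.124,0,0,0,0,0.017,-0.021,0.124,0,0,0,0]

```text
t: 2.45
eef_pos: [0.5359, -0.0213, 0.2951]
tool_rot: [0.0, 0.997, -0.075, -0.001]
contact_force: [0.5, -0.4, 0.5]
gripper_width: 0.001
grasp_force: 0.0
```

Run:
```python
from h import *
rel(np.load('v.npy'),[(-56,45,295),(-36,45,293),(-17,45,287),(0,45,278),(16,45,265),(28,45,249),(35,45,236),(39,45,226.5),(40,45,223)])
```

```text
(-56, 45, 295) [ 0.56  -0.019  0.295] rel [ 0.0231 -0.0058  0.    ] [ 0.   0.2 -0. ]
(-36, 45, 293) [ 0.579 -0.022  0.293] rel [ 0.0431 -0.0058  0.002 ] [ 0.   0.2 -0. ]
(-17, 45, 287) [ 0.598 -0.025  0.287] rel [ 0.0622 -0.0058  0.0079] [ 0.   0.2 -0. ]
(0, 45, 278) [ 0.615 -0.027  0.278] rel [ 0.0792 -0.0058  0.0169] [ 0.   0.2 -0. ]
(16, 45, 265) [ 0.631 -0.03   0.265] rel [ 0.0952 -0.0058  0.0298] [ 0.   0.2 -0. ]
(28, 45, 249) [ 0.643 -0.032  0.249] rel [ 0.1073 -0.0058  0.0458] [ 0.   0.2 -0. ]
(35, 45, 236) [ 0.65  -0.033  0.236] rel [ 0.1143 -0.0058  0.0588] [ 0.   0.2 -0. ]
(39, 45, 226.5) [ 0.654 -0.033  0.226] rel [ 0.1183 -0.0058  0.0683] [ 0.   0.2 -0. ]
(40, 45, 223) [ 0.655 -0.033  0.223] rel [ 0.1193 -0.0059  0.0718] [ 0.   0.2 -0. ]
```

>>> arm_command:
  commands: [0.012,-0.006,0,0,0,0,0,0.023,-0.006,0,0,0,0,0,0.033,-0.006,0.001,0,0,0,0,0.043,-0.006,0.002,0,0,0,0,0.053,-0.006,0.005,0,0,0,0,0.062,-0.006,0.008,0,0,0,0,0.071,-0.006,0.012,0,0,0,0,0.079,-0.006,0.017,0,0,0,0]

```text
t: 3.25
eef_pos: [0.6165, -0.0272, 0.2787]
tool_rot: [0.0, 0.997, -0.075, -0.0]
contact_force: [0.1, 0.1, 0.1]
gripper_width: 0.001
grasp_force: 0.3
```

>>> arm_command:
  commands: [0.008,0,0.006,0,0,0,0,0.016,0,0.013,0,0,0,0,0.023,0,0.021,0,0,0,0,0.028,0,0.029,0,0,0,0,0.035,0,0.042,0,0,0,0,0.039,0,0.051,0,0,0,0,0.04,0,0.055,0,0,0,0,0.04,0,0.055,0,0,0,0]

```text
t: 4.05
eef_pos: [0.6549, -0.033, 0.224]
tool_rot: [0.0, 0.997, -0.075, -0.001]
contact_force: [-0.9, 0.5, 1.8]
gripper_width: 0.003
grasp_force: 0.6
```

Run:
```python
from h import *
from station import *
import cv2
rel(np.load('v.npy'),[(40,45,223)]);print(get_obs()['contact_force'])
a=read_camera('scene')['img'][95:265,130:260,::-1]; b=read_camera('side')['img'][165:375,115:285,::-1]
a=cv2.resize(a,(390,510)); b=cv2.resize(b,(408,510));cv2.imwrite('pics/z2.png',np.hstack([a,b]))
```

```text
(40, 45, 223) [ 0.655 -0.033  0.223] rel [-0.0003  0.0006  0.001 ] [0.  0.1 0. ]
[-0.87931285  0.48667272  1.79210914]
```

View pics/z2.png

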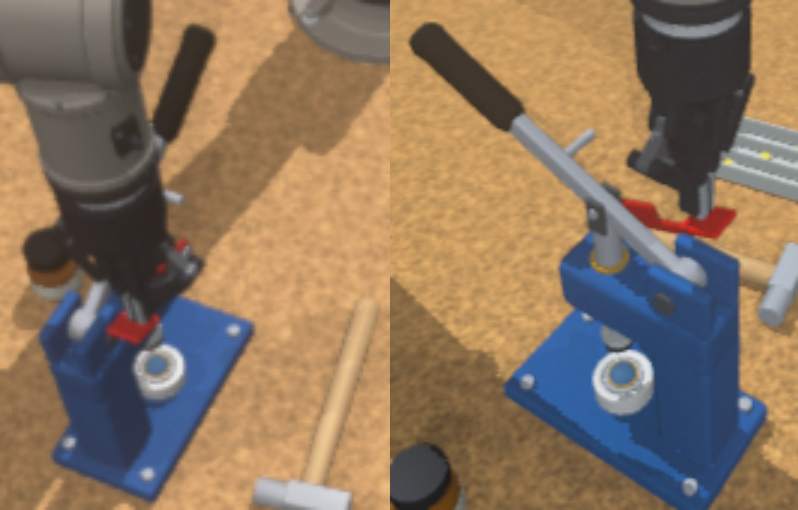

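The catch is tipped well back, with the tab at about (130,325) in the scene crop. The force is only 2 N, so I push on to the hard stop.

>>> arm_command:
  commands: [0.0,0,0.003,0,0,0,0,0.0,0,0.005,0,0,0,0,0.0,0,0.005,0,0,0,0]

```text
t: 4.45
eef_pos: [0.6554, -0.0329, 0.2227]
tool_rot: [0.0, 0.997, -0.075, 0.001]
contact_force: [-9.1, -0.1, 19.1]
gripper_width: -0.0
grasp_force: 10.3
```

>>> arm_command:
  commands: [0.0,0,0.003,0,0,0,0,0.0,0,0.004,0,0,0,0,0.0,0,0.004,0,0,0,0]

```text
t: 4.75
eef_pos: [0.6558, -0.0329, 0.2217]
tool_rot: [0.0, 0.997, -0.075, 0.002]
contact_force: [-16.8, -0.6, 34.6]
gripper_width: -0.0
grasp_force: 18.7
```

Force has risen to 38 N, so the catch is at its stop. Lift and go over the grip.

>>> arm_command:
  commands: [0,0,-0.04,0,0,0,0.3,0,0,-0.085,0,0,0,0.6,0,0,-0.13,0,0,0,1,0,0,-0.175,0,0,0,1,-0.04,0.01,-0.195,0,0,0,1,-0.085,0.02,-0.2,0,0,0,1,-0.13,0.035,-0.2,0,0,0,1,-0.165,0.045,-0.2,0,0,0,1]

```text
t: 5.55
eef_pos: [0.4832, -0.0531, 0.4155]
tool_rot: [0.0, 0.997, -0.075, 0.001]
contact_force: [0.4, -0.4, 0.3]
gripper_width: 1.005
grasp_force: 0.0
```

Run:
```python
from h import *
from station import *
import cv2
v=np.load('v.npy')
rel(v,[(-134,0,400),(-134,0,286)])
c=read_camera('wrist');C['wrist']=c;cv2.imwrite('pics/w2.png',c['img'][...,::-1]);
for p in (L(267),L(167)):print(proj('wrist',W(v,p)).round(0))
```

```text
(-134, 0, 400) [ 0.476 -0.052  0.4  ] rel [-0.0075 -0.0001  0.0155] [ 0.  -0.1 -0. ]
(-134, 0, 286) [ 0.476 -0.052  0.286] rel [-7.700e-03 -1.000e-04  1.295e-01] [ 0.  -0.1 -0. ]
[[254. 243.]]
[[254. 144.]]
```

View pics/w2.png

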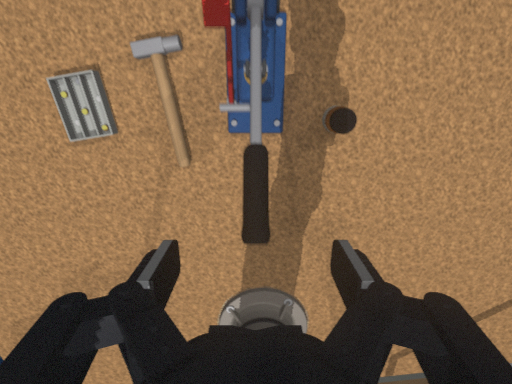

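The catch stays back (tab at (216,12)). The grip runs from (256,144) to (256,243), centred between the fingers and as predicted. Descend and close.

>>> arm_command:
  commands: [-0.008,0,0.035,0,0,0,1,-0.008,0,0.07,0,0,0,1,-0.008,0,0.1,0,0,0,1,-0.008,0,0.125,0,0,0,1,-0.008,0,0.13,0,0,0,1,-0.008,0,0.13,0,0,0,0.3,-0.008,0,0.13,0,0,0,0,-0.008,0,0.13,0,0,0,0]
  force: 80

```text
t: 6.4
eef_pos: [0.4785, -0.0514, 0.2867]
tool_rot: [-0.0, 0.997, -0.075, 0.001]
contact_force: [-0.0, -0.2, -0.3]
gripper_width: 0.513
grasp_force: 0.0
```

>>> arm_command:
  commands: [0,0,0,0,0,0,0,0,0,0,0,0,0,0,0,0,0,0,0,0,0]
  force: 80

```text
t: 6.7
eef_pos: [0.4775, -0.0522, 0.2859]
tool_rot: [0.0, 0.997, -0.076, 0.0]
contact_force: [-2.1, -3.5, 3.7]
gripper_width: 0.279
grasp_force: 78.1
```

Run:
```python
from h import *
v=np.load('v.npy')
d=np.array(L(220,0))-0
rel(v,[(-134,0,286)])
for k in range(1,16):
    a=.045*k;e=np.array(L(220,a))-d;print(k,round(a,3),e.round(1))
```

```text
(-134, 0, 286) [ 0.476 -0.052  0.286] rel [-0.0019 -0.0001 -0.0001] [ 0. -0. -0.]
1 0.045 [-4.5  0.  -8.8]
2 0.09 [ -8.5   0.  -17.9]
3 0.135 [-12.2   0.  -27.1]
4 0.18 [-15.4   0.  -36.4]
5 0.225 [-18.2   0.  -45.9]
6 0.27 [-20.6   0.  -55.5]
7 0.315 [-22.5   0.  -65.2]
8 0.36 [-24.   0. -75.]
9 0.405 [-25.1   0.  -84.9]
10 0.45 [-25.7   0.  -94.7]
11 0.495 [ -25.9    0.  -104.6]
12 0.54 [ -25.6    0.  -114.5]
13 0.585 [ -24.9    0.  -124.4]
14 0.63 [ -23.7    0.  -134.2]
15 0.675 [ -22.1    0.  -144. ]
```

Gripped firmly (78 N). Now pull down along the arc.

>>> arm_command:
  commands: [-0.004,0,0.009,0,0,0,0,-0.008,0,0.018,0,0,0,0,-0.012,0,0.027,0,0,0,0,-0.015,0,0.036,0,0,0,0,-0.018,0,0.046,0,0,0,0,-0.021,0,0.055,0,0,0,0,-0.0225,0,0.065,0,0,0,0,-0.024,0,0.075,0,0,0,0]

```text
t: 7.5
eef_pos: [0.4545, -0.0487, 0.211]
tool_rot: [0.0, 0.997, -0.076, 0.001]
contact_force: [-2.8, -3.7, 6.8]
gripper_width: 0.278
grasp_force: 77.9
```

>>> arm_command:
  commands: [-0.001,0,0.01,0,0,0,0,-0.0015,0,0.02,0,0,0,0,-0.002,0,0.03,0,0,0,0,-0.0015,0,0.039,0,0,0,0,-0.001,0,0.046,0,0,0,0,-0.0005,0,0.052,0,0,0,0,0,0,0.056,0,0,0,0,0,0,0.058,0,0,0,0]

```text
t: 8.3
eef_pos: [0.4549, -0.0487, 0.1541]
tool_rot: [0.001, 0.997, -0.076, 0.001]
contact_force: [-12.1, -3.8, 32.9]
gripper_width: 0.285
grasp_force: 82.1
```

>>> arm_command:
  commands: [0,0,0.002,0,0,0,0,0,0,0.002,0,0,0,0,0,0,0.002,0,0,0,0]

```text
t: 8.6
eef_pos: [0.4551, -0.0487, 0.1536]
tool_rot: [0.001, 0.997, -0.076, 0.002]
contact_force: [-13.5, -3.7, 36.4]
gripper_width: 0.281
grasp_force: 82.8
```

Run:
```python
from h import *
from station import *
import cv2
v=np.load('v.npy');rel(v,[(-158,0,153)]);print(get_obs()['contact_force'])
a=read_camera('scene')['img'][95:265,130:260,::-1]; b=read_camera('side')['img'][165:375,115:285,::-1]
a=cv2.resize(a,(390,510)); b=cv2.resize(b,(408,510));cv2.imwrite('pics/z3.png',np.hstack([a,b]))
```

```text
(-158, 0, 153) [ 0.452 -0.048  0.153] rel [-0.0031 -0.      0.0006] [ 0.1 -0.2 -0. ]
[-13.48527055  -3.66702101  36.38328248]
```

View pics/z3.png

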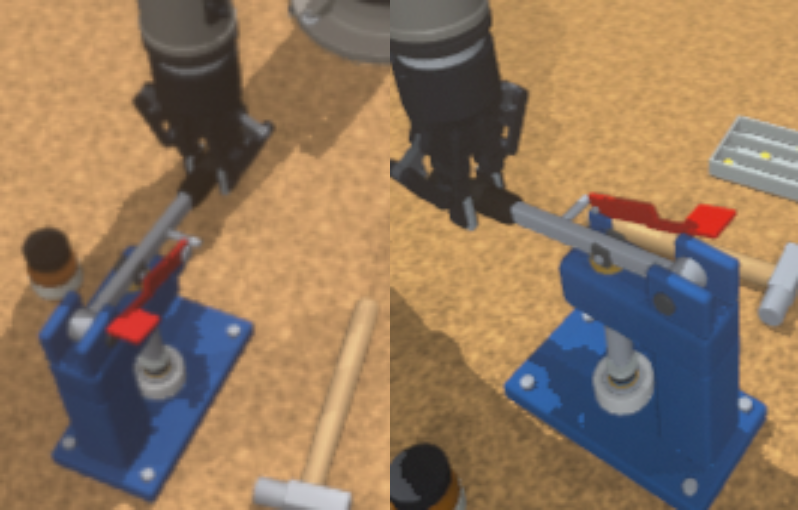

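The foot is on the stone and the catch is still back. I'll check the lever angle numerically from the grip/arm junction, at side crop (514,205).

Run:
```python
from h import *
v=np.load('v.npy')
print('seen',115+(514-390)/2.4,165+205/510*210,' up seen', 115+(511-390)/2.4,165+118/2.4)
for a in(0,.55,.58,.62,.65):print(a,proj('side',W(v,L(167,a))).round(1))
```

```text
seen 166.66666666666669 249.41176470588238  up seen 165.41666666666669 214.16666666666669
0 [[166.5 214.1]]
0.55 [[165.7 246.3]]
0.58 [[166.3 248.2]]
0.62 [[167.  250.8]]
0.65 [[167.7 252.7]]
```

>>> arm_command:
  commands: [0,0,0,0,0,0,0,0,0,0,0,0,0,0,0,0,0,0,0,0,0]

```text
t: 9.0
eef_pos: [0.455, -0.0487, 0.1536]
tool_rot: [0.001, 0.997, -0.076, 0.002]
contact_force: [-12.9, -3.5, 35.3]
gripper_width: 0.28
grasp_force: 82.8
```

Force is 35 N, well above the springs', and the lever no longer yields. It is at its stop, held and steady.

```bash
python3 -c "
from station import *
print(hand_in())"
```

```text
the job is handed in; nothing more can be done
None
```

I flipped the catch fully back, then pulled the lever smoothly down to its stop, and handed in at about 9 s with the gripper still holding it and the foot on the stone; the judge's verdict was not shown.

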